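Swing in the tote's bail arm and stack the grey caddy

TASK

On the hobby bench, the pale yellow tote has one of its two red bail arms swung in over its opening, but the other still sticks out past the end: swing that one in too, until its bar lies on the tote's rims. Then pick up the light grey carry caddy and set it down gently on the two red bars, level, lengthways along the tote and centred over it, and let go. Leave the black caddy where it stands.

Things in the scene. Friction and masses are not known exactly. Their poses are not given: they have to be found in the camera images.
- tote: Pale yellow basket-like tote, 220 mm long (its x), 130 wide (y), 80 high, fixed to the bench; origin at the centre of its underside, z up. Inside clear above 27 mm. Its two red U-shaped bails pivot on the long sides, 68 mm up, at x = +98 (bail_a) and x = -98 mm (bail_b), about axes along y. Both swung in, their bars lie across the rims at x = +-46 mm, tops 90 mm above the bench.
- bail_a (a joint): Angle (rad) of the bail at the tote's +x end: 0 level outwards, 1.57 straight up, 2.83 fully in, bar on the rims (a stop). At angle q its bar's middle is at x = 98 + 55 cos q, y = 0, z = 68 + 55 sin q mm in the tote's frame. Starts out and raised, 0.35 to 0.7. Slightly stiff: about 1 N at the bar moves it, and it stays where it is left.
- bail_a_bar (a point): Middle of bail_a's round red cross bar, 10 mm thick, 144 mm long along the tote's y; it joins two 8 mm side arms that run outside the long walls (y = +-72 mm). At the start it is out past the tote's end, at or above rim height, 25 mm or more clear of the end wall. The round bar can turn between gripping fingers.
- bail_b (a joint): Angle of the bail at the tote's -x end, measured the same way (0 out, 2.83 fully in). It starts swung in and is to stay so.
- grey_caddy_grip (a point): Centre of the white handle of the light grey caddy (loose, 0.3 to 0.6 kg): an open tray with hardware in it, 140 mm long (its x), 100 wide, walls 40 high. The handle is a bar 100 mm long along x, 14 thick (y), 22 high, its top 90 mm above the caddy's underside. This point is over the tray's middle, 79 mm above its underside.
- black_caddy_grip (a point): The same point of the black caddy of the same shape and size (a bystander). The two caddies may stand in either order.

How it is judged:
On the way:
1. the bail that stuck out is swung in, its bar down on the rims (value of joint bail_a above 2.6 rad), for 0.2 s.
At the end, for the whole second after the job is handed in: Both bails beyond 2.6 rad; the grey caddy released on the two bars: handle centre within 20 mm of the tote's centre along its x and y and 169 +- 8 mm above its underside, level within 0.1 rad, lengthways along the tote within 12 degrees (either way round), at rest (under 0.02 m/s) (value of joint each of bail_a, bail_b above 2.6 rad and x of grey_caddy_grip in the frame of tote between -0.02 and 0.02 m and y of grey_caddy_grip in the frame of tote between -0.02 and 0.02 m and z of grey_caddy_grip in the frame of tote between 0.161 and 0.177 m and angle between the x axis of grey_caddy_grip and the x axis of tote, either way round below 0.21 rad and angle between grey_caddy_grip's own z axis and vertical below 0.1 rad and linear speed of grey_caddy below 0.02 m/s); the robot touches nothing.
It fails at once if the black caddy was moved more than 30 mm (distance of black_caddy_grip from where it was at the start of the episode above 0.03 m).
It fails at once if the grey caddy hit the tote or its bails hard (over 60 N) (contact force between grey_caddy and tote above 60 N).
It also fails if it takes over 51 s, if anything falls off the work surface, if the arm or the gripper's body presses on something with over 40 N, if the wrist force passes 120 N, or if a joint passes its speed limit or range.

ROBOT

A 6-joint arm with a two-finger parallel gripper is mounted at the origin on the work surface. World frame = base frame: x ahead of the robot, y to its left, z up, the work surface at z = 0. Lengths are in m, angles in rad, forces in N, time in s.
With the tool pointing down it reaches from about 0.225 to 0.725 m from the base axis. Payload 3.1 kg.
Tool frame: the origin (TCP) lies midway between the tips of the shut fingers; the grasp point (between the pads) lies 19 mm behind it (r.pinch_z is the distance from the TCP to the grasp point, in m); z points along the fingers, y is the direction in which the jaws open and shut (so a half turn about z gives the same grasp; the last joint's range is limited). The gripper opens to 85 mm and grips with 20 to 120 N. Pads are 22 mm wide; open, the fingers measure 114 mm over their backs; the gripper's body (76 mm by 85 mm) begins 54 mm behind the grasp point. The pads swing forward as they close: fully open they stand 13 mm farther back than shut.
Start: joints at [-1.291, 0.048, 0.099, 1.622, 0, 1.443], TCP at [0.208, -0.482, 0.231] pointing down, gripper open.
Joint ranges: [-2.91, 2.91], [-0.99, 1.94], [-1.21, 1.42], [-2.12, 2.29], [-1.49, 1.47], [-3.14, 3.14]. Speed limits (rad/s): [2.79, 2.79, 3.14, 3.14, 3.14, 3.14].

INTERFACE

Orientations are given as a unit quaternion [w, x, y, z].
In Python, from rig import get_obs, vision, order, r gives the robot as it stands.
- The arm moves only by the tool carry_out, never from a script. Its argument "moves" is a list of rows, each a list of 3 entries, a list of its own where there are three numbers: the opening, from -1 (shut) to 1 (fully open), then the shift along the tool's x, y, z in mm, then the turn, a rotation vector about the tool's x, y, z in degrees. In form: [[fingers, [x, y, z], [wx, wy, wz]], ...]. A call has 1 to 10 rows; each row is the pose to reach, as a shift and turn from the pose commanded when the call began, along the tool's axes at that moment; what a row does not reach only later rows make up. A row lasts 1/10 s, in which the tool goes at most 50 mm and 8.59 degrees, less where a joint would pass 70% of its speed; a pose out of reach is approached as far as the arm can. A call with a gripper value outside its range is refused whole. The fingers move at their own pace and stop on an object; the grip force is fixed at half the most. Time passes only in rows, so rows that repeat a pose let the fingers close. It gives the time, the measured TCP pose, the force and the opening at its end, in the units of the state.
- get_obs(): the state, without advancing time (a new reading comes with each control period).
- vision.snapshot(name): name is "scene" or "top"; returns the picture (480x640x3 uint8, red, green, blue); there is no depth.
- vision.get_calibration(name): a dict with "fx", "fy", "cx", "cy" (pixels), "cam_to_world" (4x4, takes a point from camera to world coordinates). Camera axes: x right, y down, z forward; pixel columns grow to the right and rows downward; lengths in m; the calibration is good to about 2 mm. A picture is of the moment at which its call begins. get_calibration takes no time and is no camera call.
- order.job_done(): hands the job in, once; it reports no verdict.
The state is a dict: "t": time; "joint_pos": joint angles; "joint_vel": joint speeds; "tau": joint torques, N m; "tcp_pos": TCP position; "orientation": TCP orientation; "wrist_force": force on the tool from outside, world axes, zero at the start; "ft_torque": the same for the moment, N m; "finger_gap": opening from 0.0 (shut) to 1.0 (fully open).
Only numpy, scipy, OpenCV 4.12 (cv2) and the standard library are available. Lean on these libraries where they do the work, as an engineer would, in place of code of your own. Each camera call takes 0.05 s, during which the arm holds its last target. There are 200 camera calls.

## Working session

There is one attempt and no reset: what is moved stays moved. The work goes in short steps, Python scripts to look and compute and a tool call to move; the robot and the scene stay as the last step left them, time stands still between calls to the robot, and variables do not carry over. Pictures are saved under pics/ and viewed, about 8 in all and at most 12, crops included, and the job is handed in when it is done.

Besides the shell and the picture viewer there is one more tool, called after ">>>" as name(argument=value, ...) on one line, values as JSON. carry_out: Moves the arm, as the interface text tells. Its arguments: {"type":"object","properties":{"moves":{"type":"array","items":{"type":"array"}}},"required":["moves"]}

```bash
ls; mkdir -p pics
python3 - <<'E'
from rig import get_obs, vision, order, r
import cv2
for n in("scene","top"):
    cv2.imwrite(f"pics/{n}0.png",vision.snapshot(n)[:,:,::-1]); c=vision.get_calibration(n); print(n,c)
o=get_obs();print(o["t"],o["tcp_pos"],o["orientation"],o["finger_gap"],r.pinch_z)
E
```

```text
pics
scene {'fx': 435.82433904803725, 'fy': 435.82433904803725, 'cx': 312.3368501711173, 'cy': 247.1717374159435, 'cam_to_world': array([[-0.86484233,  0.35746968, -0.35250982,  0.89095071],
       [ 0.50167328,  0.58837606, -0.63414315,  0.59697318],
       [-0.01927861, -0.7252786 , -0.68818551,  0.7633617 ],
       [ 0.        ,  0.        ,  0.        ,  1.        ]])}
top {'fx': 513.0076604996781, 'fy': 513.0076604996781, 'cx': 321.5921361494155, 'cy': 248.28800756164281, 'cam_to_world': array([[ 8.56647207e-04, -9.91923777e-01,  1.26832513e-01,
         4.51915509e-01],
       [-9.99996529e-01, -5.33713905e-04,  2.58010122e-03,
        -4.77522504e-02],
       [-2.49157148e-03, -1.26834283e-01, -9.91920792e-01,
         1.03590559e+00],
       [ 0.00000000e+00,  0.00000000e+00,  0.00000000e+00,
         1.00000000e+00]])}
0.1 [ 0.20803815 -0.48141858  0.23020876] [-1.07069628e-03  9.79283676e-01  2.02490317e-01 -8.02433139e-05] 0.9992039933719078 0.0187
```

View pics/top0.png

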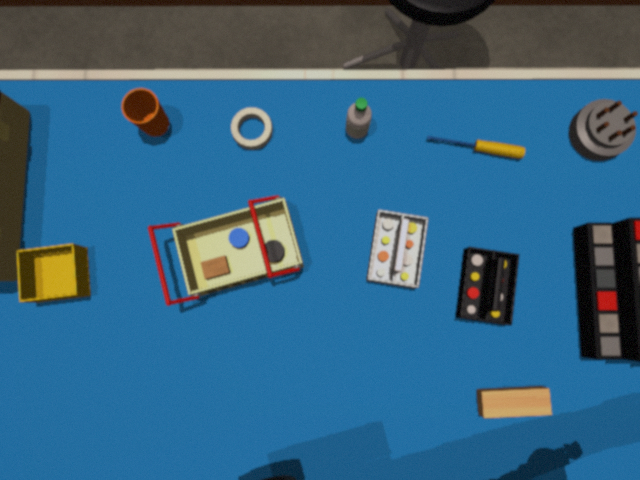

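View pics/scene0.png

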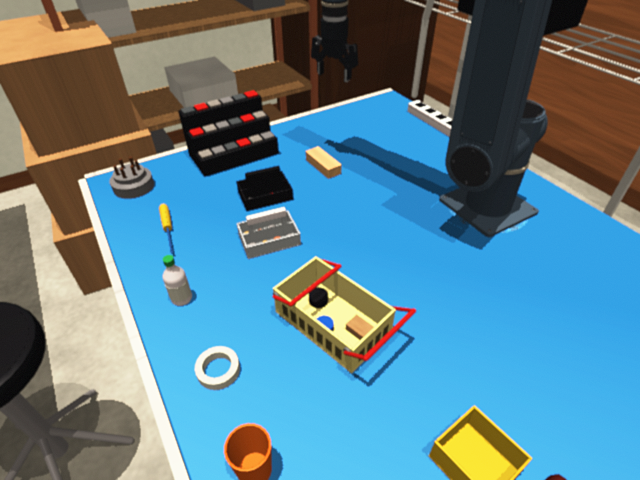

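The top view shows the tote centred near (237,247), with the open bail's bar at about (150-168, 226-303). The grey caddy is at (398,248) and the black caddy at (488,286). I'll enlarge the top view for exact pixels.

Run:
```python
import cv2
a=cv2.imread("pics/top0.png")
c=cv2.resize(a[190:310,140:310],None,fx=4.7,fy=4.7,interpolation=cv2.INTER_CUBIC)
d=cv2.resize(a[200:300,360:440],None,fx=5,fy=5,interpolation=cv2.INTER_CUBIC)
for im,x0,y0,s in((c,140,190,4.7),(d,360,200,5)):
    for k in range(0,200,10):
        cv2.line(im,(int(k*s),0),(int(k*s),5 if k%50 else 14),(255,255,255),1);cv2.line(im,(0,int(k*s)),(5 if k%50 else 14,int(k*s)),(255,255,255),1)
cv2.imwrite("pics/c.png",c);cv2.imwrite("pics/d.png",d)
```

```text
(no output)
```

View pics/c.png

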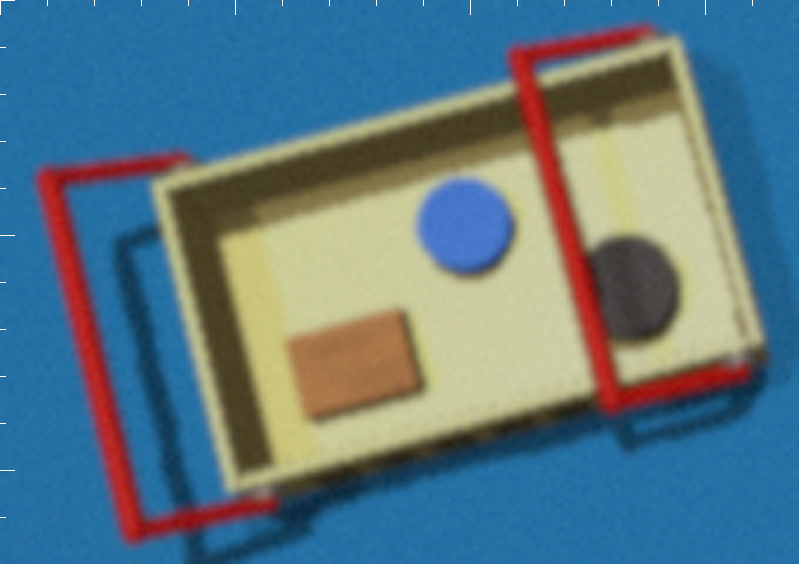

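View pics/d.png

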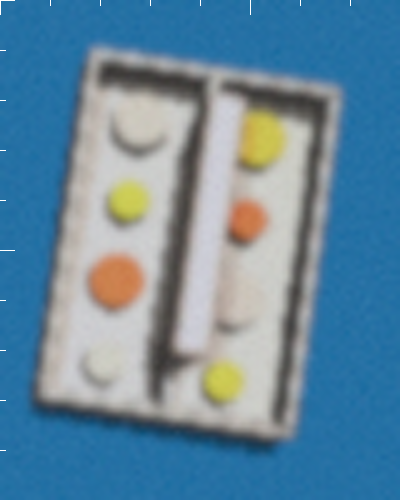

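The crops show these points:
- **Tote rim corners** (tote crop): about (152,180), (680,36), (763,350) and (230,492).
- **Bar ends** (tote crop): bail_a (48,178)-(132,535), bail_b (520,52)-(612,405).
- **Grey caddy wall corners** (caddy crop): (90,47), (342,88), (295,438) and (36,402).
- **Grey caddy handle top** (caddy crop): (212,97), (245,97), (208,355) and (175,350).

```bash
cat > h.py <<'E'
import numpy as np
from rig import get_obs, vision, order, r
def ray(n,px,z):
    c=vision.get_calibration(n);T=c["cam_to_world"];out=[]
    for (u,v),zz in zip(px,np.broadcast_to(z,len(px))):
        d=T[:3,:3]@[(u-c["cx"])/c["fx"],(v-c["cy"])/c["fy"],1];out.append(T[:3,3]+d*(zz-T[2,3])/d[2])
    return np.array(out)
def proj(n,P):
    c=vision.get_calibration(n);T=c["cam_to_world"];q=(np.atleast_2d(P)-T[:3,3])@T[:3,:3]
    return q[:,:2]/q[:,2:]*[c["fx"],c["fy"]]+[c["cx"],c["cy"]]
E
python3 - <<'E'
from h import *
from scipy.optimize import least_squares
np.set_printoptions(precision=4,suppress=True)
C=lambda p:np.array(p)/4.7+[140,190]-.4
D=lambda p:np.array(p)/5+[360,200]-.4
R=C([[152,180],[680,36],[765,350],[230,492]]);A=C([[46,178],[132,535]]);B=C([[520,52],[612,405]])
def fr(p,L): 
    L=np.array(L)*1.;c,s=np.cos(p[2]),np.sin(p[2]);return np.c_[L[:,:2]@[[c,s],[-s,c]]+p[:2],L[:,2]]
rim=[[.11,.065,.08],[-.11,.065,.08],[-.11,-.065,.08],[.11,-.065,.08]]
def model(p):
    q=p[3];xa=.098+.055*np.cos(q);za=.068+.055*np.sin(q)
    # image-up is world +x; tote +x is image-left = world +y ; tote +y ~ image down/up
    return rim,[[xa,.072,za],[xa,-.072,za]],[[-.046,.072,.085],[-.046,-.072,.085]]
def res(p,flip):
    rm,a,b=model(p)
    r_=proj("top",fr(p,rm))-R[[3,2,1,0]]; a_=proj("top",fr(p,a))-A[::-1]; b_=proj("top",fr(p,b))-B[::-1]
    return np.r_[r_.ravel(),a_.ravel(),b_.ravel()]
s=least_squares(res,[.5,.12,1.35,.5],args=(0,));p=s.x
print("tote",p,np.degrees(p[2]),"res",s.fun.reshape(-1,2).round(2).tolist())
P=ray("top",D([[90,47],[342,88],[295,438],[36,402]]),.04)
H=ray("top",D([[212,97],[245,97],[208,355],[175,350]]),.09)
print("caddy",P.mean(0),"sizes",[np.linalg.norm(P[i]-P[(i+1)%4]) for i in range(4)],"handle",H.mean(0),np.linalg.norm(H[0]-H[3]),np.linalg.norm(H[1]-H[0]))
for v in(P[0]-P[3],P[1]-P[2],H[0]-H[3],H[1]-H[2]):print(np.degrees(np.arctan2(v[1],v[0])))
for v in(P[0]-P[1],P[3]-P[2]):print('w',np.degrees(np.arctan2(v[1],v[0])))
q=p[3]
for q in (p[3],p[3]-.1,p[3]+.1):
  print("scene",q,proj("scene",fr(p,[[.098+.055*np.cos(q),y,.068+.055*np.sin(q)] for y in(-.072,.072)])).tolist())
print(proj("scene",fr(p,rim)).tolist())
E
```

```text
tote [0.5798 0.1143 1.8407 0.5094] 105.46472095502763 res [[-0.57, 0.03], [-0.14, -1.12], [0.11, 0.13], [-0.06, -0.13], [-0.12, -0.46], [0.46, 0.47], [0.02, -0.34], [0.3, 1.47]]
caddy [ 0.5798 -0.1942  0.04  ] sizes [np.float64(0.10046757574711646), np.float64(0.13949807815242313), np.float64(0.10114934569515509), np.float64(0.1421770500583404)] handle [ 0.5803 -0.1941  0.09  ] 0.09624196002455059 0.012348543396754497
-9.221152867833053
-8.952137643028491
-9.255188350644573
-9.190225041294896
w 80.59126288878694
w 82.11101513653945
scene 0.5094422803999824 [[365.8435674776407, 358.2445730999257], [413.62956533336194, 310.9231168407102]]
scene 0.40944228039998243 [[366.7395650953621, 360.62398313902565], [414.3260083195419, 313.2148848022902]]
scene 0.6094422803999824 [[364.71969904075235, 355.771883959989], [412.7014085677925, 308.57116051382155]]
[[395.32982412990305, 307.6750949983419], [315.502096276865, 254.27784133403023], [272.158440310723, 286.01728819749184], [352.424326254147, 348.3878235081121]]
```

The fit holds up: caddy sizes are right, and the bail angle q≈0.51 is confirmed in the scene view. The plan is to push bail_a's bar round its arc with shut fingers. I'll use tool yaw 105.5°, so joint 6 stays in range for the grasp and the placing.

```bash
cat >> h.py <<'E'
from scipy.spatial.transform import Rotation as Ro
T0=np.array([.5798,.1143,0]);TY=np.radians(105.46)
def tote(x,y,z): c,s=np.cos(TY),np.sin(TY);return T0+[c*x-s*y,s*x+c*y,z]
def go(P,yaw=None):
    "print tool-frame shifts (mm) and turn (deg) to world TCP points, tool down at yaw deg"
    o=get_obs();w,x,y,z=o["orientation"];R=Ro.from_quat([x,y,z,w])
    print("t",o["t"],"tcp",o["tcp_pos"].round(4),"F",np.round(o["wrist_force"],1),"gap",o["finger_gap"])
    for p in np.atleast_2d(P): print((R.inv().apply(p-o["tcp_pos"])*1000).round(0).tolist())
    if yaw is not None:
        G=Ro.from_euler("z",yaw,degrees=True)*Ro.from_euler("x",180,degrees=True)
        print("turn",np.degrees((R.inv()*G).as_rotvec()).round(1).tolist())
E
python3 -c "
from h import *
go([tote(.180,0,.2)],105.5)"
```

```text
t 0.1 tcp [ 0.208  -0.4814  0.2302] F [ 0.2  0.5 -1.1] gap 0.9992039933719078
[602.0, -578.0, 32.0]
turn [-0.1, -0.1, -82.1]
```

>>> carry_out(moves=[[-1,[602,-578,32],[0,0,-82]],[-1,[602,-578,32],[0,0,-82]],[-1,[602,-578,32],[0,0,-82]],[-1,[602,-578,32],[0,0,-82]],[-1,[602,-578,32],[0,0,-82]],[-1,[602,-578,32],[0,0,-82]],[-1,[602,-578,32],[0,0,-82]],[-1,[602,-578,32],[0,0,-82]],[-1,[602,-578,32],[0,0,-82]],[-1,[602,-578,32],[0,0,-82]]])

```text
t: 1.1
tcp_pos: [0.402, -0.0193, 0.2118]
orientation: [0.0, 0.604, 0.797, -0.0]
wrist_force: [1.0, -1.4, -0.8]
finger_gap: -0.002
```

```bash
python3 -c "
from h import *
go([tote(.180,0,.2)],105.5)"
```

```text
t 1.1 tcp [ 0.402  -0.0193  0.2118] F [ 1.  -1.4 -0.8] gap -0.0024914833630909692
[261.0, 208.0, 12.0]
turn [0.0, 0.0, 0.1]
```

>>> carry_out(moves=[[-1,[261,208,12],[0,0,0]],[-1,[261,208,12],[0,0,0]],[-1,[261,208,12],[0,0,0]],[-1,[261,208,12],[0,0,0]],[-1,[261,208,12],[0,0,0]],[-1,[261,208,12],[0,0,0]],[-1,[261,208,12],[0,0,0]],[-1,[261,208,12],[0,0,0]],[-1,[261,208,12],[0,0,0]],[-1,[261,208,12],[0,0,0]]])

```text
t: 2.1
tcp_pos: [0.5328, 0.2845, 0.2]
orientation: [-0.0, 0.607, 0.795, -0.001]
wrist_force: [-0.3, 0.0, 0.2]
finger_gap: -0.003
```

```bash
python3 -c "
from h import *
go([tote(.180,0,.075)],105.5)"
```

```text
t 2.1 tcp [0.5328 0.2845 0.2   ] F [-0.3  0.   0.2] gap -0.0032183008230588987
[3.0, 0.0, 125.0]
turn [-0.1, 0.0, -0.2]
```

>>> carry_out(moves=[[-1,[3,0,45],[0,0,0]],[-1,[3,0,90],[0,0,0]],[-1,[3,0,125],[0,0,0]],[-1,[3,0,125],[0,0,0]],[-1,[-7,0,125],[0,0,0]],[-1,[-15,0,123],[0,0,0]],[-1,[-21,0,117],[0,0,0]],[-1,[-28,0,111],[0,0,0]],[-1,[-34,0,106],[0,0,0]],[-1,[-40,0,103],[0,0,0]]])

```text
t: 3.1
tcp_pos: [0.5458, 0.2472, 0.1006]
orientation: [0.002, 0.606, 0.795, 0.002]
wrist_force: [0.3, 2.8, 1.7]
finger_gap: -0.002
```

Run:
```python
from h import *
import cv2
a=vision.snapshot("scene")[:,:,::-1];cv2.imwrite("pics/s1.png",cv2.resize(a[200:400,240:460],None,fx=3,fy=3))
go([tote(.123+.016,0,.117-.02)],105.5)
```

```text
t 3.15 tcp [0.5462 0.2458 0.1004] F [0.9 0.6 1.9] gap 0.0037059136374094385
[3.0, -3.0, 3.0]
turn [0.3, 0.1, -0.2]
```

View pics/s1.png

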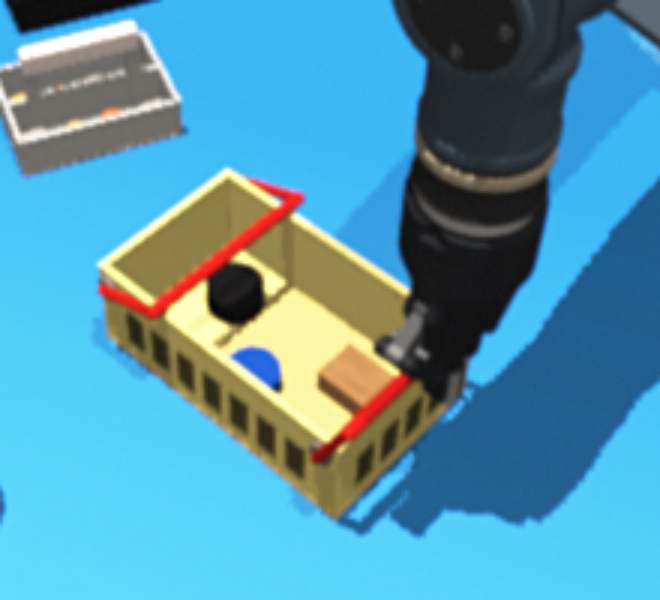

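The crop shows the bar following the fingers upwards, at about (315-410, 380-460) and close to vertical. I'll continue the arc.

>>> carry_out(moves=[[-1,[-14,-1,-3],[0,0,0]],[-1,[-31,-2,-2],[0,0,0]],[-1,[-39,-3,0],[0,0,0]],[-1,[-47,-3,2],[0,0,0]],[-1,[-55,-3,6],[0,0,0]],[-1,[-62,-3,12],[0,0,0]],[-1,[-68,-3,18],[0,0,0]],[-1,[-73,-3,26],[0,0,0]],[-1,[-78,-3,36],[0,0,0]],[-1,[-78,-3,38],[0,0,0]]])

```text
t: 4.15
tcp_pos: [0.5612, 0.1742, 0.0595]
orientation: [-0.003, 0.605, 0.796, 0.003]
wrist_force: [-4.3, 8.7, 7.5]
finger_gap: -0.003
```

Run:
```python
from h import *
import cv2
a=vision.snapshot("scene")[:,:,::-1];cv2.imwrite("pics/s2.png",cv2.resize(a[200:400,240:460],None,fx=3,fy=3))
go([tote(.052,0,.125),tote(.052,0,.088)],105.5)
print(proj("scene",[tote(.046,y,.085) for y in(-.072,.072)]))
```

```text
t 4.2 tcp [0.5612 0.1742 0.0595] F [-2.   9.2  3. ] gap -0.0015390142823185466
[-10.0, 2.0, -66.0]
[-10.0, 2.0, -29.0]
turn [0.1, -0.4, -0.0]
[[324.2581824  329.11349689]
 [372.3307218  287.26924749]]
```

View pics/s2.png

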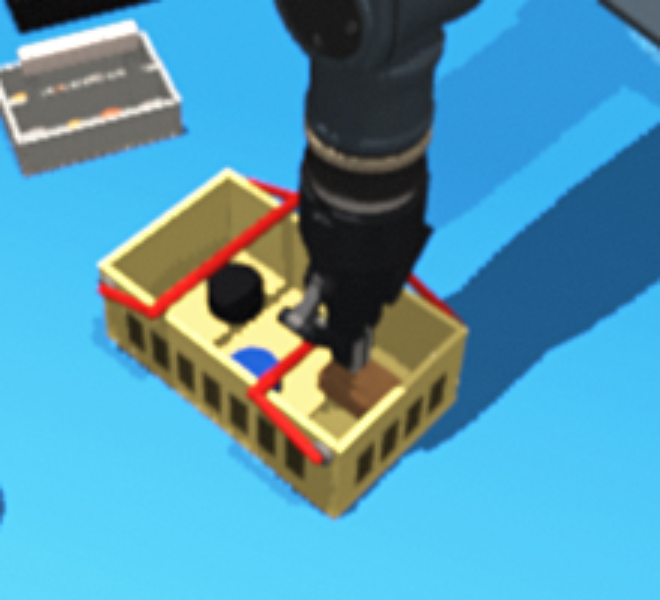

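The bar's corner shows at crop pixel (255,390) against (252,387) predicted for fully in, so bail_a is on the rims. I'll back off, lift and go over to the grey caddy.

>>> carry_out(moves=[[-1,[10,0,0],[0,0,0]],[-1,[12,0,0],[0,0,0]],[-1,[12,0,-45],[0,0,0]],[-1,[12,0,-90],[0,0,0]],[-1,[12,0,-135],[0,0,0]],[-1,[12,0,-140],[0,0,0]]])

```text
t: 4.8
tcp_pos: [0.562, 0.1826, 0.2067]
orientation: [0.005, 0.606, 0.795, 0.004]
wrist_force: [0.7, 0.4, 0.3]
finger_gap: -0.001
```

```bash
python3 -c "
from h import *
go([[.580,-.1941,.18]],170.8)"
```

```text
t 4.8 tcp [0.562  0.1826 0.2067] F [0.7 0.4 0.3] gap -0.0006229667885446215
[-368.0, -83.0, 27.0]
turn [0.6, 0.5, -65.4]
```

>>> carry_out(moves=[[1,[-368,-83,27],[0,0,-65.4]],[1,[-368,-83,27],[0,0,-65.4]],[1,[-368,-83,27],[0,0,-65.4]],[1,[-368,-83,27],[0,0,-65.4]],[1,[-368,-83,27],[0,0,-65.4]],[1,[-368,-83,27],[0,0,-65.4]],[1,[-368,-83,27],[0,0,-65.4]],[1,[-368,-83,27],[0,0,-65.4]],[1,[-368,-83,27],[0,0,-65.4]],[1,[-368,-83,27],[0,0,-65.4]]])

```text
t: 5.8
tcp_pos: [0.575, -0.1961, 0.1705]
orientation: [-0.001, 0.082, 0.997, 0.0]
wrist_force: [-0.2, 0.8, 0.7]
finger_gap: 1.001
```

```bash
python3 -c "
from h import *
import cv2
cv2.imwrite('pics/t1.png',cv2.resize(vision.snapshot('top')[:,:,::-1][170:350,150:450],None,fx=2.6,fy=2.6))
go([[.5803,-.1941,.061]],170.8)"
```

```text
t 5.85 tcp [ 0.5753 -0.1947  0.1711] F [ 0.2  0.6 -0.5] gap 0.9992767696802944
[-5.0, 1.0, 110.0]
turn [0.0, -0.1, -0.2]
```

View pics/t1.png

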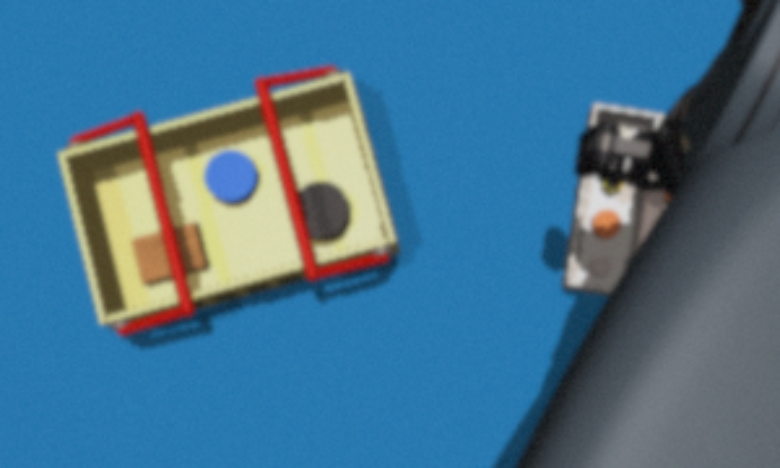

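Both bars now lie across the rims, bail_a at about (140,115)-(185,312) in the crop. The gripper is over the caddy. Descending and gripping.

>>> carry_out(moves=[[1,[-5,1,40],[0,0,0]],[1,[-5,1,80],[0,0,0]],[1,[-5,1,100],[0,0,0]],[1,[-5,1,110],[0,0,0]],[1,[-5,1,110],[0,0,0]]])

```text
t: 6.35
tcp_pos: [0.5799, -0.1922, 0.0604]
orientation: [-0.002, 0.08, 0.997, 0.001]
wrist_force: [0.1, -1.2, 0.5]
finger_gap: 1.001
```

>>> carry_out(moves=[[-1,[0,0,0],[0,0,0]],[-1,[0,0,0],[0,0,0]],[-1,[0,0,0],[0,0,0]],[-1,[0,0,0],[0,0,0]],[-1,[0,0,0],[0,0,0]],[-1,[0,0,0],[0,0,0]],[-1,[0,0,0],[0,0,0]],[-1,[0,0,0],[0,0,0]],[-1,[0,0,0],[0,0,0]]])

```text
t: 7.25
tcp_pos: [0.5815, -0.194, 0.0628]
orientation: [0.001, 0.08, 0.997, 0.0]
wrist_force: [0.3, 2.8, 5.2]
finger_gap: 0.15
```

>>> carry_out(moves=[[-1,[0,0,-10],[0,0,0]],[-1,[0,0,-20],[0,0,0]],[-1,[0,0,-40],[0,0,0]],[-1,[0,0,-70],[0,0,0]],[-1,[0,0,-100],[0,0,0]],[-1,[0,0,-130],[0,0,0]],[-1,[0,0,-145],[0,0,0]],[-1,[0,0,-145],[0,0,0]]])

```text
t: 8.05
tcp_pos: [0.5824, -0.1954, 0.211]
orientation: [0.003, 0.081, 0.997, -0.001]
wrist_force: [-0.2, -0.5, -3.0]
finger_gap: 0.153
```

Run:
```python
from h import *
import cv2
o=get_obs();
cv2.imwrite('pics/s3.png',cv2.resize(vision.snapshot('scene')[:,:,::-1][120:340,180:440],None,fx=2.7,fy=2.7))
go([tote(0,0,.205)],105.46)
```

```text
t 8.1 tcp [ 0.5816 -0.195   0.2086] F [-0.6  0.7 -2.7] gap 0.14884838743581152
[52.0, 305.0, 3.0]
turn [0.0, 0.2, 65.3]
```

View pics/s3.png

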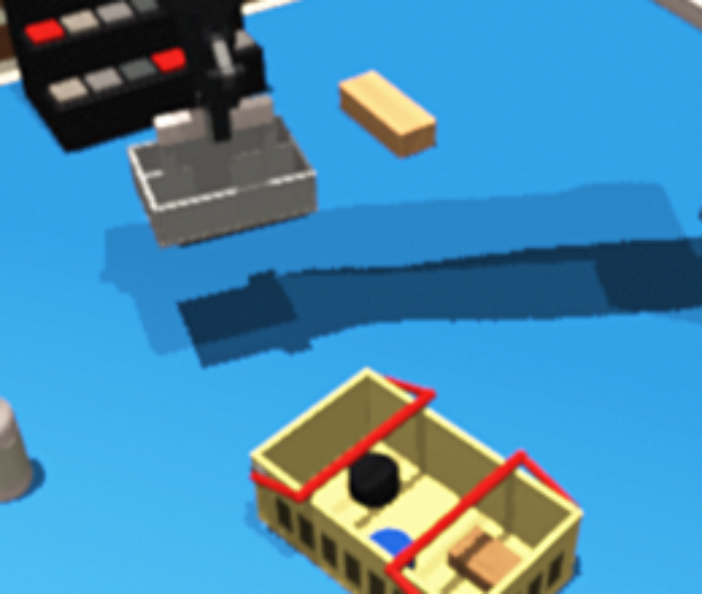

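The caddy is held level by the middle of its handle (crop about (215,180)) and both red bars are in. Carrying it over the tote.

>>> carry_out(moves=[[-1,[4,25,2],[0,0,6]],[-1,[9,60,2],[0,0,13]],[-1,[16,95,2],[0,0,20]],[-1,[23,135,2],[0,0,28]],[-1,[30,175,2],[0,0,36]],[-1,[37,215,2],[0,0,44]],[-1,[43,250,2],[0,0,52]],[-1,[48,280,2],[0,0,59]],[-1,[51,297,2],[0,0,64]],[-1,[52,305,2],[0,0,65.3]]])

```text
t: 9.1
tcp_pos: [0.577, 0.1171, 0.2024]
orientation: [-0.002, 0.605, 0.796, -0.001]
wrist_force: [0.1, -1.0, -3.1]
finger_gap: 0.15
```

>>> carry_out(moves=[[-1,[0,0,0],[0,0,0]],[-1,[0,0,0],[0,0,0]],[-1,[0,0,0],[0,0,0]]])

```text
t: 9.4
tcp_pos: [0.5782, 0.1143, 0.2042]
orientation: [-0.001, 0.606, 0.796, -0.001]
wrist_force: [-0.2, 0.5, -3.8]
finger_gap: 0.149
```

Run:
```python
from h import *
import cv2
cv2.imwrite('pics/t2.png',cv2.resize(vision.snapshot('scene')[:,:,::-1][170:390,220:450],None,fx=2.7,fy=2.7))
go([tote(0,0,.153)],105.46)
```

```text
t 9.45 tcp [0.5784 0.1142 0.2045] F [-0.1  0.1 -2.6] gap 0.15012885122886296
[-0.0, 1.0, 51.0]
turn [-0.1, 0.0, -0.0]
```

View pics/t2.png

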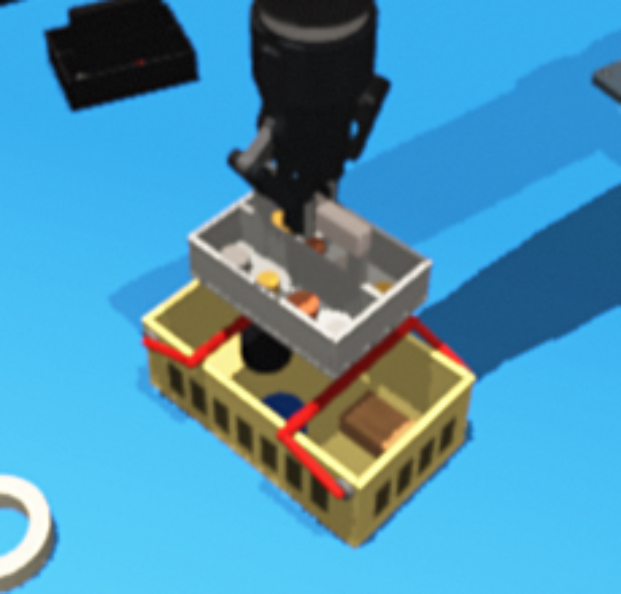

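The caddy hangs level and lengthways over the tote, with both bars beneath it. Lowering gently.

>>> carry_out(moves=[[-1,[0,1,10],[0,0,0]],[-1,[0,1,20],[0,0,0]],[-1,[0,1,30],[0,0,0]],[-1,[0,1,36],[0,0,0]],[-1,[0,1,40],[0,0,0]],[-1,[0,1,43],[0,0,0]],[-1,[0,1,45],[0,0,0]],[-1,[0,1,46],[0,0,0]],[-1,[0,1,47],[0,0,0]],[-1,[0,1,47],[0,0,0]]])

```text
t: 10.45
tcp_pos: [0.5797, 0.1155, 0.1583]
orientation: [0.0, 0.606, 0.796, 0.0]
wrist_force: [0.0, 0.4, -2.7]
finger_gap: 0.15
```

>>> carry_out(moves=[[-1,[0,0,1],[0,0,0]],[-1,[0,0,1],[0,0,0]],[-1,[0,0,2],[0,0,0]],[-1,[0,0,2],[0,0,0]]])

```text
t: 10.85
tcp_pos: [0.5795, 0.1154, 0.156]
orientation: [-0.0, 0.606, 0.796, -0.0]
wrist_force: [0.6, -0.2, -3.8]
finger_gap: 0.15
```

>>> carry_out(moves=[[-1,[0,0,1],[0,0,0]],[-1,[0,0,1],[0,0,0]],[-1,[0,0,1],[0,0,0]]])

```text
t: 11.15
tcp_pos: [0.5795, 0.1154, 0.1551]
orientation: [-0.0, 0.606, 0.796, -0.0]
wrist_force: [0.6, -0.3, -2.9]
finger_gap: 0.156
```

>>> carry_out(moves=[[-1,[0,0,1],[0,0,0]],[-1,[0,0,1],[0,0,0]],[-1,[0,0,2],[0,0,0]],[-1,[0,0,2],[0,0,0]]])

```text
t: 11.55
tcp_pos: [0.5795, 0.1154, 0.153]
orientation: [-0.0, 0.606, 0.796, -0.0]
wrist_force: [0.3, 0.3, -2.7]
finger_gap: 0.15
```

>>> carry_out(moves=[[-1,[0,0,1],[0,0,0]],[-1,[0,0,1],[0,0,0]],[-1,[0,0,1],[0,0,0]]])

```text
t: 11.85
tcp_pos: [0.5797, 0.1155, 0.1527]
orientation: [0.0, 0.606, 0.796, 0.0]
wrist_force: [-0.2, 0.2, -1.4]
finger_gap: 0.152
```

Contact is starting: the wrist force went from −2.7 to −1.4 N at the predicted height. I'll go 1 mm further in two steps.

>>> carry_out(moves=[[-1,[0,0,1],[0,0,0]],[-1,[0,0,1],[0,0,0]],[-1,[0,0,1],[0,0,0]]])

```text
t: 12.15
tcp_pos: [0.5799, 0.1156, 0.1526]
orientation: [0.001, 0.606, 0.796, 0.001]
wrist_force: [-1.4, 1.0, 5.7]
finger_gap: 0.154
```

>>> carry_out(moves=[[-1,[0,0,0.5],[0,0,0]],[-1,[0,0,0.5],[0,0,0]]])

```text
t: 12.35
tcp_pos: [0.5799, 0.1156, 0.1526]
orientation: [0.001, 0.606, 0.796, 0.001]
wrist_force: [-2.0, 2.0, 6.8]
finger_gap: 0.155
```

It has landed: the force is upward and the height is steady. Releasing, then withdrawing straight up.

>>> carry_out(moves=[[-0.5,[0,0,0],[0,0,0]],[-0.3,[0,0,0],[0,0,0]],[0,[0,0,0],[0,0,0]],[0.3,[0,0,0],[0,0,0]],[0.3,[0,0,0],[0,0,0]],[0.3,[0,0,0],[0,0,0]]])

```text
t: 12.95
tcp_pos: [0.5795, 0.1154, 0.1504]
orientation: [-0.0, 0.606, 0.796, -0.0]
wrist_force: [0.7, 0.9, -0.0]
finger_gap: 0.651
```

>>> carry_out(moves=[[0.3,[0,0,-10],[0,0,0]],[0.3,[0,0,-30],[0,0,0]],[0.3,[0,0,-60],[0,0,0]],[0.3,[0,0,-100],[0,0,0]],[0.3,[-50,-150,-120],[0,0,0]],[0.3,[-50,-200,-120],[0,0,0]],[0.3,[-50,-250,-120],[0,0,0]],[0.3,[-50,-250,-120],[0,0,0]],[0.3,[-50,-250,-120],[0,0,0]]])

```text
t: 13.85
tcp_pos: [0.3561, 0.0026, 0.2713]
orientation: [0.001, 0.605, 0.796, 0.0]
wrist_force: [0.1, -1.0, 0.8]
finger_gap: 0.649
```

Run:
```python
from h import *
import cv2
a=vision.snapshot('top')[:,:,::-1];cv2.imwrite('pics/tA.png',a)
b=vision.snapshot('scene')[:,:,::-1]
L=[[x,y] for x,y in((.07,.05),(-.07,.05),(-.07,-.05),(.07,-.05))]
def draw(im,n,im_off,s):
    for pts in([tote(x,y,.130) for x,y in L],[tote(x,y,.18) for x,y in((.05,.007),(-.05,.007),(-.05,-.007),(.05,-.007))]):
        p=((proj(n,pts)-im_off+.5)*s).astype(int);cv2.polylines(im,[p],True,(255,0,255),1)
    return im
A=draw(cv2.resize(a[180:320,140:310],None,fx=2.3,fy=2.3,interpolation=2),'top',[140,180],2.3)
B=draw(cv2.resize(b[200:380,260:430],None,fx=2.3,fy=2.3,interpolation=2),'scene',[260,200],2.3)
h=max(A.shape[0],B.shape[0]);f=lambda i:cv2.copyMakeBorder(i,0,h-i.shape[0],0,0,0)
cv2.imwrite('pics/f.png',np.hstack([f(A),f(B)]))
go(tote(0,0,.2))
```

```text
t 13.95 tcp [0.3535 0.0021 0.2725] F [ 0.8 -0.4  0.9] gap 0.6491509223226334
[49.0, 248.0, 73.0]
```

View pics/f.png

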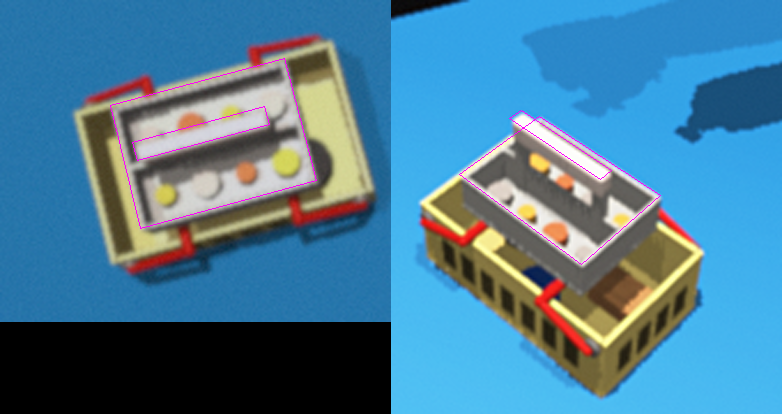

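The predicted outlines match the tray rim (left panel (112,105)-(315,182)) and the handle top to within a few mm in both views. The caddy is level and released, and both bars are under it. Handing in.

```bash
python3 -c "
from h import *
o=get_obs();print(o['wrist_force'],abs(o['joint_vel']).max());print(order.job_done())"
```

```text
[ 0.80903378 -0.36727036  0.9157717 ] 0.10688746231163253
the job is handed in; nothing more can be done
None
```

I swung bail_a in with the shut fingers until its bar lay on the rims. I then picked up the grey caddy by its handle, set it down on the two red bars and let go. I handed the job in at about 14 s of the 51 s allowed; it gave no verdict.

- **Bail check:** the scene picture put the end of bail_a's bar within about 1 px of the fully-in prediction. Both bars still showed under the caddy at the end.
- **Caddy check:** the last pictures from both cameras matched the target outlines to within a few mm, with the caddy centred, level and lengthways. Wrist force readings during the set-down were at most about 7 N.
- **Black caddy:** I never went near it, but I didn't measure its position again at the end.
- **Arm still settling:** it was clear of everything, but one joint was still moving at 0.11 rad/s when I handed in.

No check failed or disagreed.

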